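# Clear the counting scale into the sample-marked trays

### The job

The signal-light fittings on the scale's pan have been counted: put each one away in the open tray whose tab carries a fixed sample of the same part, standing flat on the tray's floor the same way up as the sample. Leave the knobbed steel check weight standing undisturbed where it is on the pan.

Things in the scene. Friction and masses are not known exactly. Their poses are not given: they have to be found in the camera images.
- scale: counting scale, fixed. Origin: on the table under the centre of its pan. The pan is a flat steel plate 215 mm (x) by 270 mm (y), its top 100 mm above the origin, no rim; a lower white console with displays and keys (top below 80 mm) reaches from the pan to x = -215 mm
- foot: loose pole foot: bare aluminium round flange 72 mm across and 8 mm thick, with a central round stub 30 mm across rising to 48 mm above the underside. About 130 g. Starts standing on the scale's pan. Origin: centre of its underside; z is up
- nut: loose pole nut: steel hexagonal ring nut, 46 mm across the flats, 24 mm high, central hole 28 mm across. At yaw 0 two of its flats face +x and -x (others every 60 degrees). About 160 g. Starts standing on the scale's pan. Origin: centre of its underside; z is up
- bracket: loose steel L bracket standing on its base: base plate 44 mm (x) by 40 mm (y) by 8 mm, with an upright plate 8 mm thick (x) by 40 mm wide (y) on the base's -x edge, its mid-plane at x = -18 mm, its top 50 mm above the underside. About 170 g. Starts standing on the scale's pan. Origin: centre of its underside; z is up
- sleeve: loose pole sleeve: plain bare aluminium tube standing on end, 34 mm outside, 26 mm inside, 55 mm high, open at both ends, no flange. About 80 g. Starts standing on the scale's pan. Origin: centre of its underside; z is up
- tray_foot: fixed white open tray with a sample foot on its tab (the four trays differ only in the sample). Inside 110 x 110 mm, walls 4 mm thick, 18 mm high. Origin: centre of the open part's underside; inner floor at z = 4 mm. A flat tab, 4 mm thick, runs from the +y wall to y = 137 mm; the sample, full size, is fixed standing on it at x = 0, y = 98 mm
- tray_nut: fixed white open tray with a sample nut on its tab (the four trays differ only in the sample). Inside 110 x 110 mm, walls 4 mm thick, 18 mm high. Origin: centre of the open part's underside; inner floor at z = 4 mm. A flat tab, 4 mm thick, runs from the +y wall to y = 137 mm; the sample, full size, is fixed standing on it at x = 0, y = 98 mm
- tray_bracket: fixed white open tray with a sample bracket on its tab (the four trays differ only in the sample). Inside 110 x 110 mm, walls 4 mm thick, 18 mm high. Origin: centre of the open part's underside; inner floor at z = 4 mm. A flat tab, 4 mm thick, runs from the +y wall to y = 137 mm; the sample, full size, is fixed standing on it at x = 0, y = 98 mm
- tray_sleeve: fixed white open tray with a sample sleeve on its tab (the four trays differ only in the sample). Inside 110 x 110 mm, walls 4 mm thick, 18 mm high. Origin: centre of the open part's underside; inner floor at z = 4 mm. A flat tab, 4 mm thick, runs from the +y wall to y = 137 mm; the sample, full size, is fixed standing on it at x = 0, y = 98 mm
- weight: steel check weight, loose, 500 g, a cylinder 38 mm across with a small knob on top, 62 mm high in all, standing on the pan among the parts. Origin: centre of its underside
Things that resemble listed ones, but are neither listed nor needed, are in the scene too. Leave any pink look-alike of the tray_nut alone. What is shaped like the bracket but green is not meant.

How it is judged (in metres and radians):
At the end, for the whole second after the job is handed in: Each part rests released in the tray with its own sample: within 50 mm of the tray centre along both tray axes, underside at most 10 mm above the tray underside (floor 4 mm), upright within 0.15 rad. The check weight rests upright (0.15 rad) within 20 mm of its start (x of foot in the frame of tray_foot between -0.05 and 0.05 m and y of foot in the frame of tray_foot between -0.05 and 0.05 m and z of foot in the frame of tray_foot between -0.002 and 0.01 m and angle between each of foot, nut, bracket, sleeve, weight's own z axis and vertical below 0.15 rad and linear speed of each of foot, nut, bracket, sleeve, weight below 0.02 m/s and angular speed of each of foot, nut, bracket, sleeve below 0.2 rad/s and x of nut in the frame of tray_nut between -0.05 and 0.05 m and y of nut in the frame of tray_nut between -0.05 and 0.05 m and z of nut in the frame of tray_nut between -0.002 and 0.01 m and x of bracket in the frame of tray_bracket between -0.05 and 0.05 m and y of bracket in the frame of tray_bracket between -0.05 and 0.05 m and z of bracket in the frame of tray_bracket between -0.002 and 0.01 m and x of sleeve in the frame of tray_sleeve between -0.05 and 0.05 m and y of sleeve in the frame of tray_sleeve between -0.05 and 0.05 m and z of sleeve in the frame of tray_sleeve between -0.002 and 0.01 m and distance of weight from where it was at the start of the episode below 0.02 m); the robot touches nothing.
It fails at once if the check weight is moved more than 20 mm or tipped (distance of weight from where it was at the start of the episode above 0.02 m or angle between weight's own z axis and vertical above 0.3 rad).
It also fails if it takes over 106 s, if anything falls off the work surface, if the arm or the gripper's body presses on something with over 40 N, if the wrist force passes 120 N, or if a joint passes its speed limit or range.

### The arm

A 6-joint arm with a two-finger parallel gripper is mounted at the origin on the work surface. World frame = base frame: x ahead of the robot, y to its left, z up, the work surface at z = 0. Lengths are in mm, angles in rad, forces in N, time in s.
With the tool pointing down it reaches from about 325 to 775 mm from the base axis. Payload 5.5 kg.
Tool frame: the origin (TCP) lies midway between the tips of the shut fingers; the grasp point (between the pads) lies 19 mm behind it; z points along the fingers, y is the line along which they close (so a half turn about z gives the same grasp; the last joint's range is limited). The gripper opens to 88 mm and grips with 3 to 60 N. Pads are 20 mm wide; open, the fingers measure 115 mm over their backs; the gripper's body (75 mm by 178 mm) begins 61 mm behind the grasp point.
Start: joints at [-0.057, 0.091, 1.231, -0, 1.82, -0.057], TCP at [600.014, -0.003, 222.631] pointing down, gripper open.
Joint ranges: [-2.87, 2.87], [-0.86, 2.18], [0.17, 2.46], [-1.51, 4.65], [0.06, 2.69], [-2.65, 2.65]. Speed limits (rad/s): [2.57, 2.57, 3.01, 3.14, 3.14, 3.14].

### API

Orientations are given as a unit quaternion [w, x, y, z].
In Python, from plant import arm, snapshot, search_frame, outline_of, landmark_of gives the robot as it stands.
- The arm moves only by the tool shift_gripper, called after "Request:" as name([rows], argument=value, ...), one row to a line, values as JSON. Schema: {"type":"object","properties":{"ticks":{"type":"array","items":{"type":"array","items":{"type":"array","items":{"type":"number"},"minItems":6,"maxItems":6},"minItems":1,"maxItems":8},"minItems":1,"maxItems":1},"aperture":{"type":"number"},"clamp_n":{"type":"number"},"only":{"type":"string"},"quiet":{"type":"boolean"},"lines":{"type":"string"}},"required":["ticks"],"additionalProperties":false}. ticks is a list that holds a single list of rows (three levels of brackets), with 1 to 8 rows, each of 6 numbers: dx, dy, dz in a scale on which 1.0 is 500 mm, then a rotation vector rx, ry, rz in fractions of the full range, 1 being 2 pi rad; each row is the pose to reach, as a shift and turn from the pose commanded when the call began, along the tool's axes at that moment; what a row does not reach only later rows make up. A row lasts 1/8 s, in which the tool goes at most 62.5 mm and 0.188 rad, less where a joint would pass 70% of its speed; a pose out of reach is approached as far as the arm can. aperture is the opening from 0.0 (shut) to 1.0 (fully open), set as the call begins (left out keeps the last). The fingers move at their own pace and stop on an object; clamp_n is the grip in N (left out, the last holds). Time passes only in rows, so rows that do not move let the fingers close. The tool returns the time, the measured TCP pose, the force, the opening and the grip force at its end. only (a regular expression) keeps the lines of the reply that match it, lines (a string "A,B") keeps lines A to B, and quiet returns only ok. Input that does not fit is refused with a message, and nothing moves.
- arm.get_state(): the state, without advancing time (a new reading comes with each control period).
- snapshot(name): name is "scene" or "side" or "wrist"; returns a dict with "frame" (400x640x3 uint8, blue, green, red), "range_z" (400x640 float32, mm along the optical axis (not along the pixel's ray), 0 where there is no reading), "fx", "fy", "cx", "cy" (pixels), "position" and "orientation" of the camera in the world. Camera axes: x right, y up, looking along -z (the intrinsics and any distortion apply to the point x, -y, -z); pixel columns grow to the right and rows downward; lengths in mm; the calibration is good to about 2 mm. The wrist camera is an equidistant fisheye: a pixel r from the principal point sees the ray r / f radians off the axis. A picture is of the moment at which its call begins.
- arm.hand_in(): hands the job in; it is judged then, once.
Trained networks look in a picture, given as the dict that the camera call returned (one of the last four; its "shot" number tells which), for a name from the list of things; names that differ only in an ending like _2 or _b are one class to them, and where a whole thing is asked for, a point or a joint stands for the part that bears it (a point fixed in the world has none). Each returns a list of dicts, best first, with "confidence" (0 to 1); they miss things now and then, are a little off and sometimes report something else, mostly with a low value. They report only what shows in the picture. A call takes as long as a camera call. They do not tell look-alikes from the thing itself.
- search_frame(label, picture): "rect" ([centre column, centre row, width, height] in pixels, round what is visible of it).
- outline_of(label, picture): "pixels" (400x640 bool, what is visible of it) and "rect" ([centre column, centre row, width, height] in pixels, round what is visible of it).
- landmark_of(label, picture): "position" ([column, row] in pixels: a listed point, or the origin of a listed thing).
The state is a dict: "time_s": time; "q": joint angles; "joint_vel": joint speeds; "joint_torque": joint torques, N m; "ee_pos": TCP position; "eef_rot": TCP orientation; "ft_force": force on the tool from outside, world axes, zero at the start; "wrist_torque": the same for the moment, N m; "grip_width": opening from 0.0 (shut) to 1.0 (fully open); "grip_force": force on a finger pad.
Only numpy, scipy, OpenCV 4.12 (cv2) and the standard library are available. Lean on these libraries where they do the work, as an engineer would, in place of code of your own. Each camera call takes 0.05 s, during which the arm holds its last target. There are 200 camera calls.

## Working session

There is one attempt and no reset: what is moved stays moved. The work goes in short steps, Python scripts to look and compute and a tool call to move; the robot and the scene stay as the last step left them, time stands still between calls to the robot, and variables do not carry over. Pictures are saved under pics/ and viewed, at most 14 in all, crops included, and the job is handed in when it is done.

```bash
mkdir -p pics; ls
```

Create h.py:
```python
import numpy as np, cv2
from scipy.spatial.transform import Rotation as R
from plant import arm, snapshot, search_frame, outline_of, landmark_of
def rot(q): return R.from_quat([q[1],q[2],q[3],q[0]])
def cloud(p):
    "world xyz for all pixels (pinhole cams)"
    v,u=np.mgrid[:400,:640]; z=p['range_z']
    c=np.stack([(u-p['cx'])/p['fx']*z,-(v-p['cy'])/p['fy']*z,-z],-1)
    w=rot(p['orientation']).apply(c.reshape(-1,3)).reshape(400,640,3)+np.array(p['position'])
    w[z<=0]=np.nan
    return w
```

Run:
```python
from h import *
for n in('scene','side'):
    p=snapshot(n); cv2.imwrite(f'pics/{n}0.png',p['frame'])
    print(n,p['position'],p['orientation'],p['fx'],[k for k in p])
    W=cloud(p)
    for l in ['scale','foot','nut','bracket','sleeve','tray_foot','tray_nut','tray_bracket','tray_sleeve','weight']:
        for d in outline_of(l,p)[:4]:
            m=d['pixels']; w=W[m]; w=w[~np.isnan(w[:,0])]
            if len(w): print(l,round(d['confidence'],2),np.round(d['rect']),'med',np.round(np.median(w,0)),'lo',np.round(np.percentile(w,3,0)),'hi',np.round(np.percentile(w,97,0)))
```

```text
pics
scene [1274.044211    -75.38444261 1004.03904551] [0.61975441 0.21543065 0.2406433  0.71525164] 382.4848319791449 ['frame', 'range_z', 'fx', 'fy', 'cx', 'cy', 'position', 'orientation', 'shot']
scale 0.8 [374. 207.  94.  98.] med [626.  -9.  99.] lo [ 383. -128.   24.] hi [690. 126. 104.]
foot 0.73 [348. 183.  24.  18.] med [533. -89. 110.] lo [ 496. -123.  100.] hi [558. -59. 150.]
foot 0.38 [478. 233.  68.  46.] med [571. 322.   6.] lo [514. 228.   1.] hi [630. 417.  41.]
nut 0.49 [371. 190.  11.  11.] med [549. -16. 118.] lo [519. -27. 100.] hi [555.  -4. 127.]
bracket 0.82 [404. 217.  16.  22.] med [622.  87. 110.] lo [609.  66. 104.] hi [652. 109. 150.]
bracket 0.67 [357. 290.  11.  24.] med [816. -25.   9.] lo [792. -45.   4.] hi [835.  -1.  52.]
sleeve 0.76 [408. 187.  10.  22.] med [534.  86. 137.] lo [508.  71. 104.] hi [540. 100. 156.]
tray_foot 0.64 [286. 210.  66.  38.] med [ 571. -276.    6.] lo [ 509. -365.    1.] hi [ 630. -179.   49.]
tray_nut 0.94 [296. 167.  64.  33.] med [ 393. -271.    6.] lo [ 329. -360.    1.] hi [ 448. -177.   28.]
tray_nut 0.85 [198. 169.
[... 1183 characters left out ...]
2. 161.  17.  19.] med [519.  75. 135.] lo [506.  68. 102.] hi [537. 101. 155.]
tray_foot 0.68 [332. 245.  80.  58.] med [ 562. -282.    5.] lo [ 509. -371.   -1.] hi [ 631. -187.   45.]
tray_nut 0.72 [281. 281.  81.  68.] med [ 387. -280.    4.] lo [ 329. -366.    0.] hi [ 446. -181.   27.]
tray_nut 0.65 [397. 357.  96.  81.] med [ 437. -616.    4.] lo [ 374. -705.    1.] hi [ 503. -518.   27.]
tray_bracket 0.77 [216. 158.  43.  34.] med [553. 337.   5.] lo [510. 222.  -1.] hi [626. 417.  52.]
tray_sleeve 0.67 [169. 176.  62.  45.] med [380. 321.   4.] lo [325. 225.  -1.] hi [441. 412.  53.]
weight 0.67 [306. 172.  12.  17.] med [ 622. -102.  134.] lo [ 610. -112.  100.] hi [644. -73. 162.]
```

Run:
```python
import cv2
a=cv2.imread('pics/scene0.png')[140:320,160:540]; cv2.imwrite('pics/s1.png',cv2.resize(a,None,fx=2.1,fy=2.1,interpolation=cv2.INTER_CUBIC))
a=cv2.imread('pics/side0.png')[120:420,140:460]; cv2.imwrite('pics/d1.png',cv2.resize(a,None,fx=2.0,fy=2.0,interpolation=cv2.INTER_CUBIC))
```

```text
(no output)
```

View pics/s1.png

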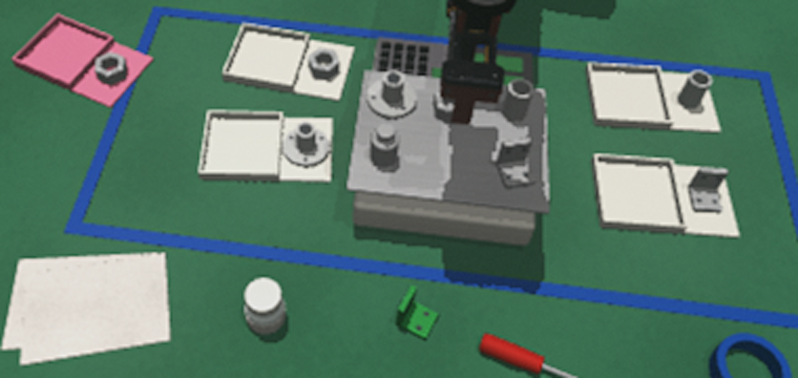

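View pics/d1.png

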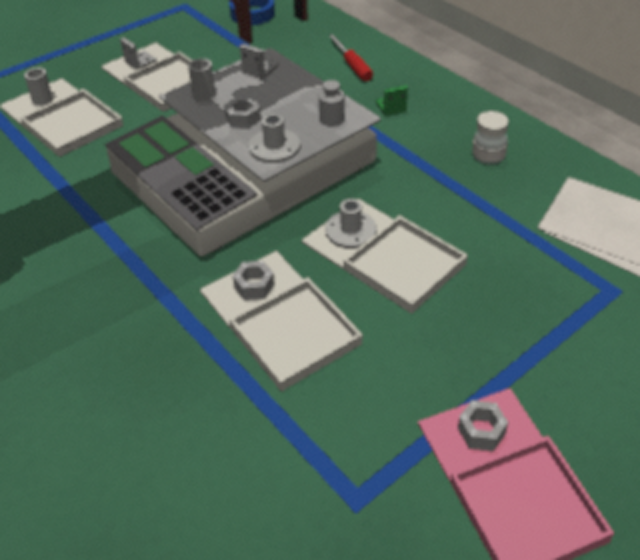

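Tray order confirmed: nut (far) and foot (near) trays are on the left, sleeve (far) and bracket (near) on the right, all with the tab toward +y. The pan holds foot, nut (behind the gripper), sleeve, weight and bracket. The pink tray and green bracket are decoys. Next is a wrist view for poses and yaws.

Add to h.py:
```python
def wcloud(p):
    "world xyz, fisheye wrist"
    v,u=np.mgrid[:400,:640]; z=p['range_z']
    a=(u-p['cx'])/p['fx']; b=(v-p['cy'])/p['fy']; t=np.hypot(a,b)+1e-9
    k=np.where(t<1.45,np.tan(np.minimum(t,1.45))/t,0)
    c=np.stack([a*k*z,-b*k*z,-z],-1)
    w=rot(p['orientation']).apply(c.reshape(-1,3)).reshape(400,640,3)+np.array(p['position'])
    w[(z<=0)|(t>1.4)]=np.nan
    return w
def topfit(W,xy,r,z0,z1):
    w=W.reshape(-1,3); w=w[~np.isnan(w[:,0])]
    m=(abs(w[:,0]-xy[0])<r)&(abs(w[:,1]-xy[1])<r)&(w[:,2]>z0)&(w[:,2]<z1)
    w=w[m]
    if len(w)<5: return len(w)
    c,s,a=cv2.minAreaRect(w[:,:2].astype(np.float32)); cc,cr=cv2.minEnclosingCircle(w[:,:2].astype(np.float32))
    return len(w),'rect',np.round(c),np.round(s),round(a),'circ',np.round(cc),round(cr),'mid',np.round((w.min(0)+w.max(0))/2),'z',np.round(np.median(w[:,2]))
```

Create look.py:
```python
from h import *
import sys
p=snapshot('wrist'); W=wcloud(p); cv2.imwrite('pics/%s.png'%sys.argv[1],p['frame'])
np.save('W.npy',W)
s=arm.get_state(); print(s['time_s'],s['ee_pos'],s['eef_rot'],p['position'],p['fx'])
S=cloud(snapshot('scene')); D=cloud(snapshot('side'))
for n,xy,r,z0,z1 in [('foot',(527,-90),42,142,153),('flange',(527,-90),42,104,112),('nut',(533,-16),32,119,130),('bracket',(617,87),32,142,156),('brbase',(630,87),36,104,113),('sleeve',(521,86),28,147,160),('weight',(628,-90),30,130,170)]:
    for k,C in (('W',W),('S',S),('D',D)): print(n,k,topfit(C,xy,r,z0,z1))
for n,xy in [('tf',(571,-306)),('tn',(388,-306)),('tb',(571,286)),('ts',(384,286))]:
    for k,C in (('S',S),('D',D)): print(n,k,topfit(C,xy,75,13,24))
```

```bash
python3 look.py w0
```

```text
1.15 [6.00022650e+02 5.67540123e-03 2.22660778e+02] [9.78825562e-06 7.07109702e-01 7.07103860e-01 3.03186326e-05] [600.61302544  78.53325434 385.72089126] 309.70691628693146
foot W (346, 'rect', array([529., -82.]), array([18., 23.]), 89, 'circ', array([528., -85.]), 13, 'mid', array([529., -82., 147.]), 'z', np.float64(149.0))
foot S (74, 'rect', array([524., -90.]), array([31., 27.]), 5, 'circ', array([524., -90.]), 16, 'mid', array([524., -90., 147.]), 'z', np.float64(148.0))
foot D (70, 'rect', array([524., -93.]), array([27., 31.]), 2, 'circ', array([528., -93.]), 17, 'mid', array([524., -93., 146.]), 'z', np.float64(147.0))
flange W (1240, 'rect', array([544., -84.]), array([34., 67.]), 7, 'circ', array([535., -85.]), 34, 'mid', array([543., -86., 108.]), 'z', np.float64(109.0))
flange S (246, 'rect', array([528., -91.]), array([69., 80.]), 10, 'circ', array([519., -90.]), 46, 'mid', array([524., -92., 108.]), 'z', np.float64(109.0))
flange D (233, 'rect', array([524., -93.]), array([66., 68.]), 58, 'circ', array([526., -93.]), 38, 'mid', array([525., -92., 108.]), 'z', np.floa
[... 2933 characters left out ...]
ay([ 388., -308.]), 83, 'mid', array([ 388., -301.,   18.]), 'z', np.float64(17.0))
tb S (288, 'rect', array([572., 285.]), array([122., 120.]), 3, 'circ', array([573., 285.]), 83, 'mid', array([573., 285.,  18.]), 'z', np.float64(18.0))
tb D (102, 'rect', array([552., 305.]), array([161., 101.]), 38, 'circ', array([571., 281.]), 82, 'mid', array([571., 289.,  18.]), 'z', np.float64(16.0))
ts S (237, 'rect', array([383., 287.]), array([123., 120.]), 4, 'circ', array([384., 286.]), 83, 'mid', array([384., 286.,  18.]), 'z', np.float64(18.0))
ts D (192, 'rect', array([384., 285.]), array([120., 127.]), 4, 'circ', array([385., 284.]), 81, 'mid', array([385., 284.,  17.]), 'z', np.float64(16.0))
```

View pics/w0.png

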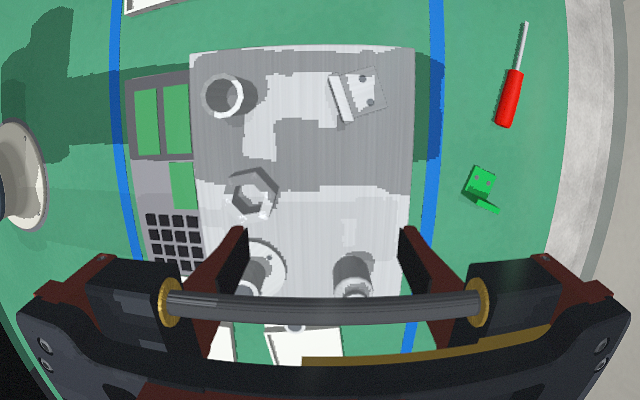

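Create m.py:
```python
from h import *
W=np.load('W.npy').reshape(-1,3)
S=cloud(snapshot('scene')).reshape(-1,3); D=cloud(snapshot('side')).reshape(-1,3)
def hexyaw(w,c,half=34,z=(119,130)):
    w=w[(np.abs(w[:,:2]-c)<half).all(1)&(w[:,2]>z[0])&(w[:,2]<z[1])][:,:2]
    a=np.arange(-30,30); wid=[]
    for d in a:
        t=np.radians(d+np.array([0,60,120])); pr=w@np.array([np.cos(t),np.sin(t)])
        wid.append(np.mean(np.percentile(pr,99.5,0)-np.percentile(pr,.5,0)))
    i=np.argmin(wid); return len(w),a[i],round(wid[i],1),round(max(wid),1)
for k,C in(('W',W),('D',D)): print('nut',k,hexyaw(C,np.array([532,-6])))
for n,c in [('tf',(572,-310)),('tn',(388,-307)),('tb',(572,285)),('ts',(384,286))]:
    for k,C in(('S',S),('D',D)):
        m=(abs(C[:,0]-c[0])<72)&(C[:,1]>c[1]-75)&(C[:,1]<c[1]+(58 if n in('tf','tn') else 62))&(C[:,2]>13)&(C[:,2]<24); w=C[m][:,:2].astype(np.float32)
        r=cv2.minAreaRect(w); print(n,k,np.round(r[0]),np.round(r[1]),round(r[2]),w.min(0),w.max(0))
```

```bash
python3 m.py
```

```text
nut W (1482, np.int64(-19), np.float64(46.0), np.float64(50.0))
nut D (113, np.int64(-24), np.float64(47.4), np.float64(49.9))
tf S [ 571. -309.] [123. 118.] 6 [ 506.07416 -374.04288] [ 636.02454 -252.60349]
tf D [ 573. -310.] [121. 120.] 6 [ 507.1441 -376.5845] [ 637.6329  -252.14966]
tn S [ 386. -307.] [118. 125.] 85 [ 320.62256 -369.60532] [ 452.4131  -249.07819]
tn D [ 388. -307.] [122. 120.] 85 [ 323.45618 -372.5405 ] [ 451.44296 -249.06157]
tb S [571. 285.] [123. 119.] 3 [508.76105 223.43208] [635.39996 346.89417]
tb D [572. 284.] [119. 123.] 3 [511.24225 219.68826] [630.88226 345.59335]
ts S [383. 286.] [123. 121.] 4 [318.47302 223.68584] [445.39343 347.6922 ]
ts D [385. 284.] [119. 124.] 4 [322.52115 219.74776] [446.9089  347.75067]
```

The rows are not in the units I measure in: shifts go in shares of 500 mm and turns go in shares of 2 pi rad. I convert before sending: -68 mm / 500 = -0.136, 40 mm / 500 = 0.08, 0.35 rad / 6.2832 = 0.0557.

Request:
shift_gripper([
  [[-0.012,-0.068,0,0,0,0.0286],[-0.012,-0.136,0,0,0,0.0557],[-0.012,-0.136,0,0,0,0.0557],[-0.012,-0.136,0.08,0,0,0.0557],[-0.012,-0.136,0.08,0,0,0.0557]],
], aperture=0.8, clamp_n=30)

```text
time_s: 1.98
ee_pos: [531.0, -5.9, 179.3]
eef_rot: [-0.002, 0.819, 0.574, -0.002]
ft_force: [0.3, 0.5, -1.2]
grip_width: 0.797
grip_force: 0.0
```

Run:
```python
from h import *
p=snapshot('side'); a=p['frame'][130:260,190:370]; cv2.imwrite('pics/n1.png',cv2.resize(a,None,fx=4,fy=4))
```

```text
(no output)
```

View pics/n1.png

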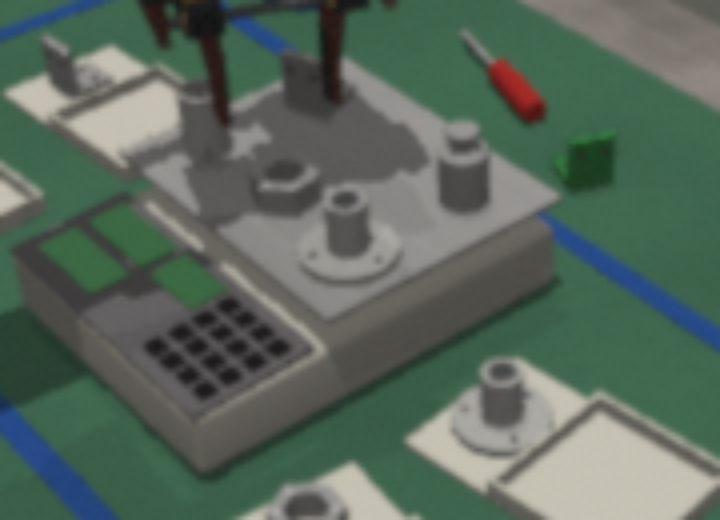

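Fingers straddle the nut (about 285,185 in the crop). Descending and gripping it.

Scaled: 78 mm / 500 = 0.156, 70 mm / 500 = 0.14.

Request:
shift_gripper([
  [[0,0,0.08,0,0,0],[0,0,0.14,0,0,0],[0,0,0.156,0,0,0],[0,0,0.156,0,0,0],[0,0,0.156,0,0,0]],
], aperture=0.8, clamp_n=30)

```text
time_s: 2.65
ee_pos: [533.2, -6.1, 106.9]
eef_rot: [0.001, 0.819, 0.573, 0.001]
ft_force: [0.1, -0.7, 0.3]
grip_width: 0.801
grip_force: 0.0
```

Request:
shift_gripper([
  [[0,0,0,0,0,0],[0,0,0,0,0,0],[0,0,0,0,0,0],[0,0,0,0,0,0]],
], aperture=0.2, clamp_n=30)

```text
time_s: 3.15
ee_pos: [532.0, -5.9, 105.0]
eef_rot: [0.0, 0.819, 0.573, 0.0]
ft_force: [-0.5, 0.9, 2.1]
grip_width: 0.519
grip_force: 30.0
```

Request:
shift_gripper([
  [[0,0,-0.04,0,0,0],[0,0,-0.12,0,0,0],[0,0,-0.2,0,0,0],[0,0,-0.2,0,0,0]],
], clamp_n=40)

```text
time_s: 3.65
ee_pos: [533.6, -6.2, 209.8]
eef_rot: [0.003, 0.819, 0.573, 0.003]
ft_force: [0.0, 0.4, -2.1]
grip_width: 0.521
grip_force: 40.0
```

Scaled: -332 mm / 500 = -0.664, -320 mm / 500 = -0.64, -0.35 rad / 6.2832 = -0.0557.

Request:
shift_gripper([
  [[-0.11,-0.012,0,0,0,-0.0095],[-0.22,-0.022,0,0,0,-0.0191],[-0.33,-0.034,0,0,0,-0.0286],[-0.44,-0.044,0,0,0,-0.0382],[-0.55,-0.056,0,0,0,-0.0477],[-0.64,-0.064,0,0,0,-0.0557],[-0.664,-0.066,0,0,0,-0.0557],[-0.664,-0.066,0,0,0,-0.0557]],
])

```text
time_s: 4.65
ee_pos: [386.9, -306.4, 203.6]
eef_rot: [-0.001, 0.708, 0.706, 0.0]
ft_force: [0.2, -0.5, -1.3]
grip_width: 0.522
grip_force: 40.0
```

Request:
shift_gripper([
  [[0,0,0.1,0,0,0],[0,0,0.2,0,0,0],[0,0,0.3,0,0,0],[0,0,0.36,0,0,0],[0,0,0.38,0,0,0],[0,0,0.39,0,0,0],[0,0,0.39,0,0,0],[0,0,0.39,0,0,0]],
])

```text
time_s: 5.65
ee_pos: [387.9, -307.1, 11.1]
eef_rot: [0.001, 0.707, 0.707, 0.0]
ft_force: [-0.3, -0.9, -1.6]
grip_width: 0.522
grip_force: 40.0
```

Request:
shift_gripper([
  [[0,0,0,0,0,0],[0,0,0,0,0,0],[0,0,0,0,0,0]],
], aperture=0.72)

```text
time_s: 6.02
ee_pos: [387.3, -306.8, 10.0]
eef_rot: [0.0, 0.707, 0.707, 0.0]
ft_force: [0.1, 0.6, -0.5]
grip_width: 0.721
grip_force: 0.0
```

Request:
shift_gripper([
  [[0,0,-0.04,0,0,0],[0,0,-0.16,0,0,0],[0,0,-0.28,0,0,0],[0,0,-0.38,0,0,0],[0,0,-0.38,0,0,0]],
])

```text
time_s: 6.65
ee_pos: [388.6, -307.9, 205.2]
eef_rot: [0.005, 0.707, 0.707, 0.0]
ft_force: [0.9, -0.3, -0.2]
grip_width: 0.718
grip_force: 0.0
```

Request:
shift_gripper([
  [[0.1,0.064,0,0,0,0],[0.2,0.128,0,0,0,0],[0.3,0.192,0,0,0,0],[0.4,0.256,0,0,0,0],[0.432,0.276,0,0,0,0],[0.432,0.276,0,0,0,0],[0.432,0.276,0,0,0,0]],
])

```text
time_s: 7.52
ee_pos: [524.5, -91.9, 199.2]
eef_rot: [-0.0, 0.708, 0.707, -0.001]
ft_force: [0.2, 0.0, -0.3]
grip_width: 0.717
grip_force: 0.0
```

Run:
```python
from h import *
p=snapshot('side'); a=p['frame'][130:330,190:370]; cv2.imwrite('pics/n2.png',cv2.resize(a,None,fx=3,fy=3))
W=cloud(p)
print(topfit(W,(387,-307),50,20,35)); print(topfit(W,(525,-91),38,142,153))
```

```text
(215, 'rect', array([ 388., -307.]), array([53., 47.]), 28, 'circ', array([ 388., -307.]), 27, 'mid', array([ 389., -307.,   26.]), 'z', np.float64(26.0))
(70, 'rect', array([525., -92.]), array([26., 29.]), 90, 'circ', array([524., -92.]), 15, 'mid', array([525., -92., 146.]), 'z', np.float64(147.0))
```

View pics/n2.png

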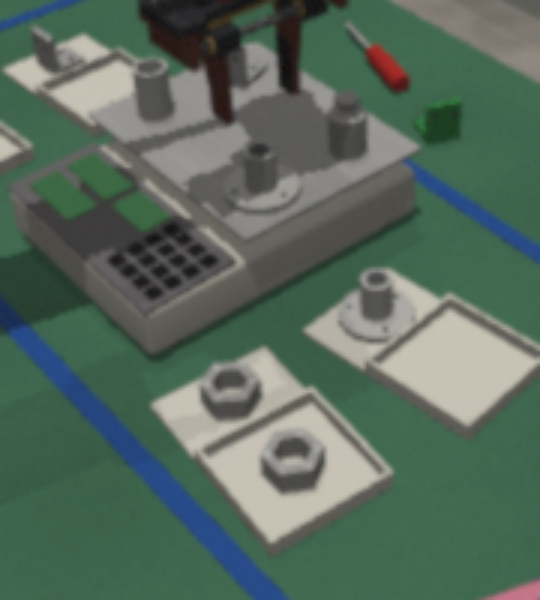

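The nut sits flat in its tray (290,460 in the crop), and the gripper is over the foot. Gripping its stub.

Scaled: 84 mm / 500 = 0.168, 70 mm / 500 = 0.14.

Request:
shift_gripper([
  [[0,0,0.08,0,0,0],[0,0,0.14,0,0,0],[0,0,0.168,0,0,0],[0,0,0.168,0,0,0],[0,0,0.168,0,0,0]],
])

```text
time_s: 8.2
ee_pos: [525.8, -91.1, 117.3]
eef_rot: [0.001, 0.707, 0.707, 0.001]
ft_force: [-0.4, -0.5, 0.2]
grip_width: 0.72
grip_force: 0.0
```

Request:
shift_gripper([
  [[0,0,0,0,0,0],[0,0,0,0,0,0],[0,0,0,0,0,0],[0,0,0,0,0,0]],
], aperture=0.1, clamp_n=35)

```text
time_s: 8.7
ee_pos: [525.2, -90.5, 115.8]
eef_rot: [0.0, 0.707, 0.707, 0.0]
ft_force: [0.9, -0.3, 1.2]
grip_width: 0.331
grip_force: 35.0
```

Request:
shift_gripper([
  [[0,0,-0.04,0,0,0],[0,0,-0.12,0,0,0],[0,0,-0.2,0,0,0],[0,0,-0.2,0,0,0]],
])

```text
time_s: 9.2
ee_pos: [526.7, -90.9, 221.0]
eef_rot: [0.004, 0.707, 0.707, 0.002]
ft_force: [1.0, 0.3, -1.4]
grip_width: 0.324
grip_force: 35.0
```

Scaled: -219 mm / 500 = -0.438, -210 mm / 500 = -0.42.

Request:
shift_gripper([
  [[-0.11,0.024,0,0,0,0],[-0.22,0.048,0,0,0,0],[-0.33,0.072,0,0,0,0],[-0.42,0.092,0,0,0,0],[-0.438,0.094,0,0,0,0],[-0.438,0.094,0,0,0,0],[-0.438,0.094,0,0,0,0]],
])

```text
time_s: 10.07
ee_pos: [572.2, -308.2, 215.7]
eef_rot: [-0.0, 0.707, 0.708, 0.0]
ft_force: [-0.0, 1.4, -1.6]
grip_width: 0.331
grip_force: 35.0
```

Request:
shift_gripper([
  [[0,0,0.1,0,0,0],[0,0,0.2,0,0,0],[0,0,0.3,0,0,0],[0,0,0.36,0,0,0],[0,0,0.38,0,0,0],[0,0,0.39,0,0,0],[0,0,0.39,0,0,0],[0,0,0.39,0,0,0]],
])

```text
time_s: 11.08
ee_pos: [573.0, -310.0, 22.5]
eef_rot: [0.001, 0.707, 0.707, 0.0]
ft_force: [1.0, 0.4, -1.4]
grip_width: 0.329
grip_force: 35.0
```

Request:
shift_gripper([
  [[0,0,0,0,0,0],[0,0,0,0,0,0],[0,0,0,0,0,0]],
], aperture=0.65)

```text
time_s: 11.45
ee_pos: [572.3, -309.7, 20.9]
eef_rot: [0.0, 0.707, 0.707, 0.0]
ft_force: [0.0, -0.4, -0.0]
grip_width: 0.624
grip_force: 0.0
```

Request:
shift_gripper([
  [[0,0,-0.04,0,0,0],[0,0,-0.16,0,0,0],[0,0,-0.28,0,0,0],[0,0,-0.4,0,0,0],[0,0,-0.4,0,0,0],[0,0,-0.4,0,0,0]],
])

```text
time_s: 12.2
ee_pos: [572.2, -309.6, 221.6]
eef_rot: [0.001, 0.707, 0.707, 0.0]
ft_force: [-1.7, -0.3, -0.3]
grip_width: 0.649
grip_force: 0.0
```

Run:
```python
from h import *
p=snapshot('side'); W=cloud(p); S=cloud(snapshot('scene'))
print(topfit(W,(572,-310),50,45,60)); print(topfit(W,(572,-310),45,9,16))
for C in (W,S): print(topfit(C,(522,86),28,147,160)); print(topfit(C,(617,87),32,142,156))
print(topfit(W,(629,-92),30,130,170))
```

```text
(86, 'rect', array([ 573., -311.]), array([30., 29.]), 47, 'circ', array([ 573., -310.]), 16, 'mid', array([ 573., -311.,   50.]), 'z', np.float64(51.0))
(270, 'rect', array([ 571., -312.]), array([66., 71.]), 40, 'circ', array([ 573., -310.]), 37, 'mid', array([ 573., -311.,   12.]), 'z', np.float64(11.0))
(63, 'rect', array([521.,  84.]), array([35., 32.]), 57, 'circ', array([521.,  86.]), 19, 'mid', array([523.,  86., 152.]), 'z', np.float64(152.0))
(42, 'rect', array([611.,  81.]), array([13., 44.]), 13, 'circ', array([615.,  82.]), 22, 'mid', array([611.,  82., 147.]), 'z', np.float64(147.0))
(73, 'rect', array([523.,  87.]), array([35., 34.]), 3, 'circ', array([522.,  88.]), 19, 'mid', array([523.,  87., 153.]), 'z', np.float64(155.0))
(56, 'rect', array([613.,  84.]), array([11., 40.]), 20, 'circ', array([612.,  84.]), 20, 'mid', array([612.,  83., 148.]), 'z', np.float64(149.0))
(153, 'rect', array([627., -96.]), array([32., 35.]), 58, 'circ', array([628., -94.]), 20, 'mid', array([628., -94., 147.]), 'z', np.float64(145.0))
```

Foot is placed flat. On to the sleeve.

Scaled: 396 mm / 500 = 0.792, 348 mm / 500 = 0.696.

Request:
shift_gripper([
  [[0.116,-0.016,0,0,0,0],[0.232,-0.03,0,0,0,0],[0.348,-0.044,0,0,0,0],[0.464,-0.06,0,0,0,0],[0.58,-0.074,0,0,0,0],[0.696,-0.088,0,0,0,0],[0.792,-0.098,0,0,0,0],[0.792,-0.098,0,0,0,0]],
], aperture=0.7)

```text
time_s: 13.3
ee_pos: [522.0, 89.3, 218.8]
eef_rot: [-0.001, 0.705, 0.709, -0.001]
ft_force: [0.8, -0.6, -0.0]
grip_width: 0.697
grip_force: 0.0
```

Request:
shift_gripper([
  [[0,0,0,0,0,0],[0,0,0.08,0,0,0],[0,0,0.16,0,0,0],[0,0,0.2,0,0,0],[0,0,0.212,0,0,0],[0,0,0.212,0,0,0],[0,0,0.212,0,0,0]],
])

```text
time_s: 14.18
ee_pos: [524.1, 86.4, 116.5]
eef_rot: [0.001, 0.707, 0.707, 0.001]
ft_force: [0.3, 0.6, 0.9]
grip_width: 0.701
grip_force: 0.0
```

Request:
shift_gripper([
  [[0,0,0,0,0,0],[0,0,0,0,0,0],[0,0,0,0,0,0],[0,0,0,0,0,0]],
], aperture=0.1, clamp_n=30)

```text
time_s: 14.68
ee_pos: [523.2, 86.5, 114.8]
eef_rot: [0.0, 0.707, 0.707, 0.0]
ft_force: [0.4, 0.1, 0.9]
grip_width: 0.388
grip_force: 30.0
```

Request:
shift_gripper([
  [[0,0,-0.04,0,0,0],[0,0,-0.12,0,0,0],[0,0,-0.2,0,0,0],[0,0,-0.2,0,0,0]],
])

```text
time_s: 15.18
ee_pos: [524.7, 86.6, 220.1]
eef_rot: [0.003, 0.707, 0.707, 0.003]
ft_force: [0.8, -0.2, -0.2]
grip_width: 0.39
grip_force: 30.0
```

Scaled: 198 mm / 500 = 0.396, -139 mm / 500 = -0.278.

Request:
shift_gripper([
  [[0.096,-0.068,0,0,0,0],[0.192,-0.136,0,0,0,0],[0.288,-0.202,0,0,0,0],[0.37,-0.26,0,0,0,0],[0.396,-0.278,0,0,0,0],[0.396,-0.278,0,0,0,0],[0.396,-0.278,0,0,0,0]],
])

```text
time_s: 16.05
ee_pos: [384.9, 283.5, 214.3]
eef_rot: [0.0, 0.708, 0.707, -0.0]
ft_force: [0.5, 0.1, -0.7]
grip_width: 0.389
grip_force: 30.0
```

Request:
shift_gripper([
  [[0,0,0.1,0,0,0],[0,0,0.2,0,0,0],[0,0,0.3,0,0,0],[0,0,0.36,0,0,0],[0,0,0.38,0,0,0],[0,0,0.39,0,0,0],[0,0,0.39,0,0,0],[0,0,0.39,0,0,0]],
])

```text
time_s: 17.05
ee_pos: [385.0, 284.9, 21.1]
eef_rot: [0.0, 0.707, 0.707, 0.001]
ft_force: [-0.9, -0.4, -1.3]
grip_width: 0.393
grip_force: 30.0
```

Request:
shift_gripper([
  [[0,0,0,0,0,0],[0,0,0,0,0,0],[0,0,0,0,0,0]],
], aperture=0.65)

```text
time_s: 17.42
ee_pos: [384.2, 284.6, 19.9]
eef_rot: [0.0, 0.707, 0.707, 0.0]
ft_force: [-0.7, -0.3, 0.3]
grip_width: 0.643
grip_force: 0.0
```

Request:
shift_gripper([
  [[0,0,-0.04,0,0,0],[0,0,-0.16,0,0,0],[0,0,-0.28,0,0,0],[0,0,-0.4,0,0,0],[0,0,-0.4,0,0,0],[0,0,-0.4,0,0,0]],
])

```text
time_s: 18.18
ee_pos: [384.1, 284.4, 219.0]
eef_rot: [-0.0, 0.707, 0.707, -0.0]
ft_force: [0.3, -0.8, -0.0]
grip_width: 0.653
grip_force: 0.0
```

Run:
```python
from h import *
p=snapshot('side'); W=cloud(p); S=cloud(snapshot('scene'))
for C in (W,S): print(topfit(C,(384,285),45,50,66)); print(topfit(C,(617,87),32,142,156))
```

```text
(59, 'rect', array([384., 283.]), array([37., 35.]), 38, 'circ', array([384., 282.]), 21, 'mid', array([385., 282.,  56.]), 'z', np.float64(56.0))
(40, 'rect', array([612.,  81.]), array([14., 42.]), 18, 'circ', array([613.,  81.]), 21, 'mid', array([612.,  81., 147.]), 'z', np.float64(147.0))
(67, 'rect', array([385., 284.]), array([34., 34.]), 85, 'circ', array([386., 286.]), 19, 'mid', array([386., 284.,  56.]), 'z', np.float64(57.0))
(58, 'rect', array([613.,  84.]), array([11., 40.]), 21, 'circ', array([611.,  83.]), 20, 'mid', array([612.,  83., 149.]), 'z', np.float64(149.0))
```

Scaled: 229 mm / 500 = 0.458, -201 mm / 500 = -0.402, -0.35 rad / 6.2832 = -0.0557.

Request:
shift_gripper([
  [[-0.08,0.092,0,0,0,-0.0095],[-0.16,0.184,0,0,0,-0.0191],[-0.24,0.276,0,0,0,-0.0286],[-0.32,0.366,0,0,0,-0.0382],[-0.38,0.434,0,0,0,-0.0477],[-0.402,0.458,0,0,0,-0.0557],[-0.402,0.458,0,0,0,-0.0557],[-0.402,0.458,0,0,0,-0.0557]],
], aperture=0.5)

```text
time_s: 19.27
ee_pos: [612.4, 84.1, 218.5]
eef_rot: [-0.001, 0.573, 0.819, -0.001]
ft_force: [-1.1, -0.4, 0.1]
grip_width: 0.497
grip_force: 0.0
```

Request:
shift_gripper([
  [[0,0,0.08,0,0,0],[0,0,0.08,0,0,0]],
])

```text
time_s: 19.52
ee_pos: [610.8, 84.3, 175.9]
eef_rot: [-0.003, 0.573, 0.82, -0.002]
ft_force: [-0.2, -0.2, -0.3]
grip_width: 0.499
grip_force: 0.0
```

Run:
```python
from h import *
p=snapshot('wrist'); cv2.imwrite('pics/b1.png',p['frame'])
```

```text
(no output)
```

View pics/b1.png

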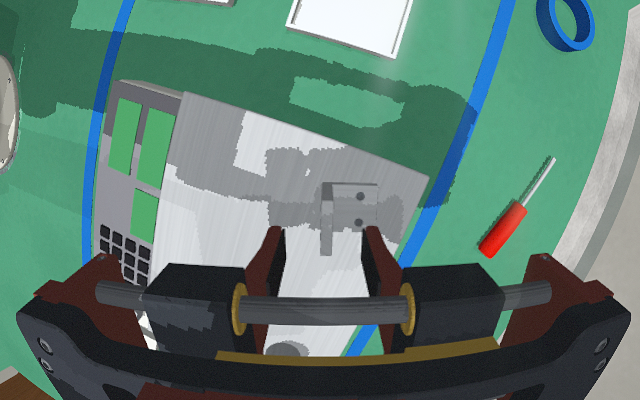

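The bracket's upright (about 327,220) lines up with the finger axis and lies between the two fingers (about 270 and 375). Descending and gripping it.

Scaled: 62 mm / 500 = 0.124, 52 mm / 500 = 0.104.

Request:
shift_gripper([
  [[0,0,0.06,0,0,0],[0,0,0.104,0,0,0],[0,0,0.124,0,0,0],[0,0,0.124,0,0,0],[0,0,0.124,0,0,0]],
])

```text
time_s: 20.2
ee_pos: [613.9, 83.6, 119.5]
eef_rot: [0.001, 0.573, 0.819, 0.001]
ft_force: [0.3, 0.0, 0.4]
grip_width: 0.504
grip_force: 0.0
```

Request:
shift_gripper([
  [[0,0,0,0,0,0],[0,0,0,0,0,0],[0,0,0,0,0,0],[0,0,0,0,0,0]],
], aperture=0.0, clamp_n=45)

```text
time_s: 20.7
ee_pos: [613.2, 83.4, 117.6]
eef_rot: [-0.0, 0.573, 0.819, -0.0]
ft_force: [-0.4, 1.1, 0.2]
grip_width: 0.085
grip_force: 45.2
```

Request:
shift_gripper([
  [[0,0,-0.04,0,0,0],[0,0,-0.12,0,0,0],[0,0,-0.2,0,0,0],[0,0,-0.2,0,0,0],[0,0,-0.2,0,0,0]],
])

```text
time_s: 21.32
ee_pos: [613.0, 83.4, 217.0]
eef_rot: [-0.0, 0.573, 0.819, -0.0]
ft_force: [-0.1, 1.0, -2.6]
grip_width: 0.089
grip_force: 45.0
```

Run:
```python
from h import *
p=snapshot('scene'); a=p['frame'][140:260,320:500]; cv2.imwrite('pics/b2.png',cv2.resize(a,None,fx=4,fy=4))
```

```text
(no output)
```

View pics/b2.png

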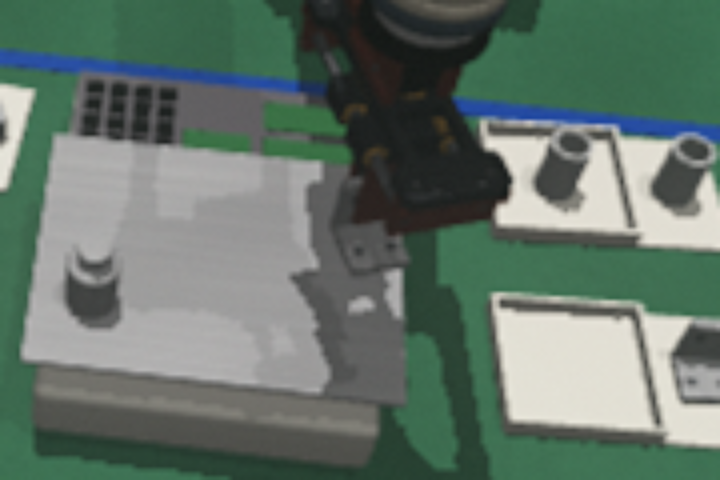

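The bracket is held level (about 370,240) and the weight is untouched. Carrying it to its tray.

Scaled: 209 mm / 500 = 0.418, 180 mm / 500 = 0.36, 0.35 rad / 6.2832 = 0.0557.

Request:
shift_gripper([
  [[0.09,0.006,0,0,0,0.0111],[0.18,0.012,0,0,0,0.0223],[0.27,0.018,0,0,0,0.0334],[0.36,0.024,0,0,0,0.0446],[0.418,0.026,0,0,0,0.0557],[0.418,0.026,0,0,0,0.0557],[0.418,0.026,0,0,0,0.0557]],
])

```text
time_s: 22.25
ee_pos: [553.6, 283.4, 216.2]
eef_rot: [-0.0, 0.707, 0.707, -0.001]
ft_force: [-1.4, -0.8, -1.1]
grip_width: 0.089
grip_force: 45.0
```

Request:
shift_gripper([
  [[0,0,0.1,0,0,0],[0,0,0.2,0,0,0],[0,0,0.3,0,0,0],[0,0,0.36,0,0,0],[0,0,0.38,0,0,0],[0,0,0.39,0,0,0],[0,0,0.39,0,0,0],[0,0,0.39,0,0,0]],
])

```text
time_s: 23.25
ee_pos: [554.6, 284.5, 24.4]
eef_rot: [0.0, 0.707, 0.707, 0.001]
ft_force: [0.5, 0.9, -1.0]
grip_width: 0.085
grip_force: 45.0
```

Request:
shift_gripper([
  [[0,0,0,0,0,0],[0,0,0,0,0,0],[0,0,0,0,0,0]],
], aperture=0.3)

```text
time_s: 23.62
ee_pos: [553.9, 284.4, 23.0]
eef_rot: [0.0, 0.707, 0.707, 0.0]
ft_force: [0.1, 0.2, 0.2]
grip_width: 0.295
grip_force: 0.0
```

Request:
shift_gripper([
  [[0,0,-0.04,0,0,0],[0,0,-0.16,0,0,0],[0,0,-0.28,0,0,0],[0,0,-0.4,0,0,0],[0,0,-0.4,0,0,0],[0,0,-0.4,0,0,0]],
])

```text
time_s: 24.38
ee_pos: [553.8, 284.3, 223.5]
eef_rot: [0.0, 0.707, 0.707, 0.001]
ft_force: [0.7, 0.7, -0.1]
grip_width: 0.302
grip_force: 0.0
```

Run:
```python
from h import *
p=snapshot('side'); D=cloud(p);q=snapshot('scene'); S=cloud(q)
cv2.imwrite('pics/f.png',cv2.resize(q['frame'][140:280,240:530],None,fx=2.7,fy=2.7))
for n,xy,r,z0,z1 in [('foot',(572,-310),45,45,60),('nut',(387,-307),45,21,35),('br',(572,285),45,47,60),('brbase',(572,285),45,9,16),('sl',(384,285),45,50,66),('weight',(629,-92),30,130,170)]:
    for C in (S,D): print(n,topfit(C,xy,r,z0,z1))
```

```text
foot (73, 'rect', array([ 572., -310.]), array([30., 28.]), 50, 'circ', array([ 572., -310.]), 16, 'mid', array([ 572., -309.,   51.]), 'z', np.float64(52.0))
foot (86, 'rect', array([ 572., -310.]), array([29., 30.]), 16, 'circ', array([ 573., -310.]), 16, 'mid', array([ 572., -311.,   49.]), 'z', np.float64(51.0))
nut (105, 'rect', array([ 387., -306.]), array([47., 50.]), 3, 'circ', array([ 387., -306.]), 26, 'mid', array([ 387., -306.,   27.]), 'z', np.float64(28.0))
nut (202, 'rect', array([ 389., -307.]), array([52., 46.]),
[... 620 characters left out ...]
circ', array([565., 296.]), 45, 'mid', array([566., 294.,  12.]), 'z', np.float64(11.0))
sl (65, 'rect', array([385., 285.]), array([33., 33.]), 90, 'circ', array([384., 287.]), 20, 'mid', array([385., 285.,  57.]), 'z', np.float64(57.0))
sl (58, 'rect', array([386., 283.]), array([35., 33.]), 67, 'circ', array([384., 283.]), 18, 'mid', array([385., 284.,  55.]), 'z', np.float64(56.0))
weight (166, 'rect', array([631., -91.]), array([36., 33.]), 72, 'circ', array([630., -90.]), 19, 'mid', array([630., -91., 148.]), 'z', np.float64(147.0))
weight (153, 'rect', array([628., -95.]), array([36., 34.]), 50, 'circ', array([626., -93.]), 21, 'mid', array([628., -93., 147.]), 'z', np.float64(145.0))
```

View pics/f.png

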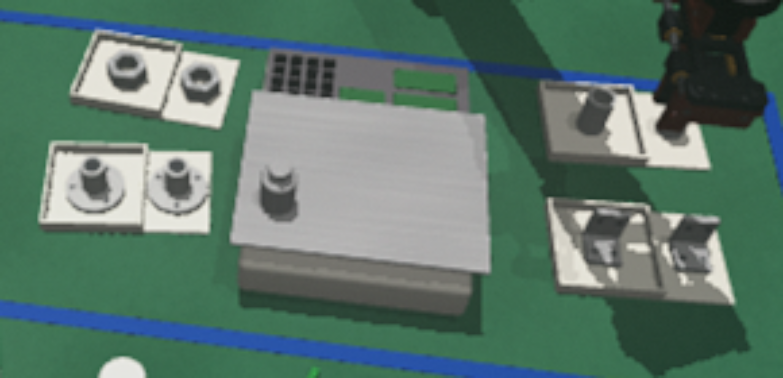

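All four parts stand upright in their trays: nut (127,70), foot (95,185), sleeve (595,110) and bracket (603,235). The weight is unmoved at (279,190), and the gripper is clear.

```bash
python3 -c "
from plant import arm
print(arm.hand_in())"
```

```text
the job is handed in; nothing more can be done
None
```

I handed the job in at about 25 s of the 106 s limit: the foot, nut, bracket and sleeve each stand upright in the tray with their own sample, the check weight measured unmoved on the pan, and the hand-in call gave no verdict.

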